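# Prop the fingerboard blank and present the end block hole-up

### The job

Get the parts ready for gluing: first lean the dark fingerboard blank against the propping post at a slope of about 45 degrees, one end standing on the bench in front of the post and the slab resting on the post's top edge, and let go of it. Then pick up the brown end block, whose one blind dowel hole is hidden in one of its two small ends, turn it until the hole faces straight up, and finish with the gripper still holding it there, still, with the hole 15 cm or more above the bench and nothing else carrying it. Leave the blank leaning and the other things on the bench where they are.

Things in the scene. Friction and masses are not known exactly. Their poses are not given: they have to be found in the camera images.
- panel: Fingerboard blank: a loose flat dark wood slab, 200 x 56 x 10 mm (its x, y, z), about 95 g, lying flat on the bench. Origin: centre of its underside. x runs along its length, z is its thickness. Its two ends and two faces are alike.
- panel_end_a (a point): centre of the slab's end face at its +x end (slab frame 0.100, 0, 0.005)
- panel_end_b (a point): centre of the slab's end face at its -x end (slab frame -0.100, 0, 0.005)
- rest: Propping post, screwed to the bench: an upright pale wood board 60 mm wide (y), 22 mm thick (x from 0 to 0.022), 100 mm tall, on a foot plate 90 mm wide and 14 mm high that runs behind it (x from 0.022 to 0.097). Origin: on the bench at the middle of the board's front face. -x points out of the front face, z up. In front of it (-x) is bare bench, the place for the slab.
- rest_edge (a point): middle of the post's top front edge, 100 mm above the bench (post frame 0, 0, 0.100)
- block: End block: a loose plain brown hardwood block, 70 x 46 x 40 mm (its x, y, z), about 95 g, lying on the bench with its x axis level and pointing any way round. Origin: centre of its underside. In the end face that +x points out of there is one round blind hole, 22 mm across, 32 mm deep, on the block's long axis; all its other faces are plain, so from above nothing tells which end has the hole.
- block_hole (a point): centre of the hole's mouth (block frame 0.035, 0, 0.020)
- tape: Bystander, to be left alone: a roll of yellow tape lying flat, 60 mm across, 20 high. Origin: centre of its underside as it lies or stands.
- glue: Bystander, to be left alone: a white glue bottle with an orange cap, 54 mm across, 160 high, standing. Origin: centre of its underside as it lies or stands.
- brush: Bystander, to be left alone: a flat brush lying down, its long axis along its x, handle to -x.
- mallet: Bystander, to be left alone: a small hammer lying down, its long axis along its x, handle to -x.
- strip_a: Bystander, to be left alone: a thin pale wood strip 140 x 13 x 12 mm lying down. Origin: centre of its underside as it lies or stands.
- jar: Bystander, to be left alone: an amber glass jar with a steel cap, 68 mm across, 80 high, standing. Origin: centre of its underside as it lies or stands.
- offcut: Bystander, to be left alone: a solid wood offcut 110 x 30 x 24 mm lying down, without any hole. Origin: centre of its underside as it lies or stands.
Things that resemble listed ones, but are neither listed nor needed, are in the scene too. Several things have the shape of the panel; the one meant has the colours described above.

How it is judged:
By the outcome, as a careful person would: the job done as asked, in the order asked, and still so for the second after the job is handed in, while the arm keeps its last pose, push and grip.
It also fails if it takes over 48 s, if anything falls off the work surface, if the arm or the gripper's body presses on something with over 40 N, if the wrist force passes 120 N, or if a joint passes its speed limit or range.

### The arm

A 7-joint arm with a two-finger parallel gripper is mounted at the origin on the work surface. World frame = base frame: x ahead of the robot, y to its left, z up, the work surface at z = 0. Lengths are in m, angles in degrees, forces in N, time in s.
With the tool pointing down it reaches from about 0.35 to 0.775 m from the base axis. Payload 3.1 kg.
Tool frame: the origin (TCP) lies on the centre line of the jaws, within the pads' length; the fingertips stand 17 mm ahead of it and the grasp point (between the pads) lies 2 mm behind it (robot.tip_reach is the distance from the TCP to the fingertips, in m); z points along the fingers, y is the line along which they close (so a half turn about z gives the same grasp; the last joint's range is limited). The gripper opens to 85 mm and grips with 20 to 120 N. Pads are 22 mm wide; open, the fingers measure 114 mm over their backs; the gripper's body (76 mm by 85 mm) begins 54 mm behind the grasp point. The pads swing forward as they close: fully open they stand 13 mm farther back than shut.
Start: joints at [62.355, 17.813, 0.802, 86.603, -0.252, 75.585, -1.558], TCP at [0.235, -0.497, 0.224] pointing down, gripper open.
Joint ranges: [-154.91, 154.91], [-16.99, 109.72], [-72.82, 74.43], [7.12, 147.25], [-82.49, 262.49], [11.32, 116.49], [-174.64, 174.64]. Speed limits (degrees/s): [159.86, 159.86, 180, 180, 180, 180, 180].

### API

Orientations are given as [roll, pitch, yaw] about the fixed x, y, z axes, in that order (R = Rz(yaw) Ry(pitch) Rx(roll)).
In Python, from station import robot, fingers, vision, workorder, recognise gives the robot as it stands. Calls block until the motion is done:
- robot.move_to(position, orientation): joint-space move of the TCP to a pose.
- robot.line_to(position, orientation=None, velocity=0.15, f_stop=None): straight line of the TCP; orientation=None keeps the orientation; velocity is the mean speed in m/s. With f_stop (N) it stops when the force on the tool has changed by that much, and returns True; else False.
- robot.move_j(angles): joint-space move.
- fingers.gripper_to(opening, force=None): opening from 0.0 (shut) to 1.0 (fully open); force is the grip in N (None keeps the last); returns when the fingers have stopped.
- robot.pause(seconds).
- robot.inverse_kinematics(position, orientation): joint angles nearest the present ones, or None.
- vision.grab_frame(name): name is "scene" or "top" or "wrist"; returns the picture (480x640x3 uint8, red, green, blue); there is no depth.
- vision.calibration(name): a dict with "mtx" (3x3 intrinsics, pixels), "extrinsics" (4x4, takes a point from world to camera coordinates); the wrist camera has in their place "T_tool_cam" (4x4, takes a point from camera to tool coordinates, whose origin is the TCP and whose axes are the flange's). Camera axes: x right, y up, looking along -z (the intrinsics and any distortion apply to the point x, -y, -z); pixel columns grow to the right and rows downward; lengths in m; the calibration is good to about 2 mm. A picture is of the moment at which its call begins: read the wrist's pose just before it. calibration takes no time and is no camera call.
A pose or a line that the arm cannot do raises robot.PlanningError and nothing moves.
- workorder.close_job(): hands the job in; it is judged then, once.
Trained networks look in the newest picture that a camera, given by its name, has taken for a name from the list of things; names that differ only in an ending like _2 or _b are one class to them, and where a whole thing is asked for, a point or a joint stands for the part that bears it (a point fixed in the world has none). Each returns a list of dicts, best first, with "p" (0 to 1); they miss things now and then, are a little off and sometimes report something else, mostly with a low value. They report only what shows in the picture. A call takes as long as a camera call. They do not tell look-alikes from the thing itself.
- recognise(label, camera): "rect" ([centre column, centre row, width, height] in pixels, round what is visible of it).
Readings, each from a call of its own:
- robot.current_time_s(): time.
- robot.current_joint_positions(): joint angles.
- robot.current_dq(): joint speeds.
- robot.current_joint_torque(): joint torques, N m.
- robot.current_tool_pos(): TCP position.
- robot.current_eef_rot(): TCP orientation.
- robot.current_contact_force(): force on the tool from outside, world axes, zero at the start.
- robot.current_torque(): the same for the moment, N m.
- robot.current_finger_gap(): opening from 0.0 (shut) to 1.0 (fully open).
- robot.current_gripper_force(): force on a finger pad.
Only numpy, scipy, OpenCV 4.12 (cv2) and the standard library are available. Lean on these libraries where they do the work, as an engineer would, in place of code of your own. Each camera call takes 0.05 s, during which the arm holds its last target. There are 200 camera calls.

## Working session

There is one attempt and no reset: what is moved stays moved. The work goes in short steps, each a Python script; the robot and the scene stay as the last script left them, time stands still between calls to the robot, and variables do not carry over. Pictures are saved under pics/ and viewed, at most 10 in all, crops included, and the job is handed in when it is done.

```bash
mkdir -p pics; ls; python3 - <<'E'
from station import robot, fingers, vision, workorder, recognise
import cv2,numpy as np
np.set_printoptions(precision=4,suppress=True)
ims=[]
for c in ["scene","top"]:
    im=vision.grab_frame(c); cv2.imwrite(f"pics/{c}0.png",im[:,:,::-1])
    k=vision.calibration(c); print(c,k)
    for l in ["panel","rest","block","tape","glue","brush","mallet","strip_a","jar","offcut"]:
        r=recognise(l,c); print(l,[(np.round(d["rect"]).astype(int).tolist(),round(d["p"],2)) for d in r])
print(vision.calibration("wrist"),robot.current_time_s(),robot.current_eef_rot())
E
```

```text
pics
scene {'mtx': array([[474.7339,   0.    , 317.7719],
       [  0.    , 474.7339, 236.5391],
       [  0.    ,   0.    ,   1.    ]]), 'extrinsics': array([[ 0.857 ,  0.5148,  0.0232, -0.3979],
       [-0.3277,  0.5096,  0.7956,  0.1205],
       [ 0.3977, -0.6894,  0.6054, -1.5661],
       [ 0.    ,  0.    ,  0.    ,  1.    ]])}
panel [([332, 165, 53, 16], 0.9), ([182, 284, 26, 60], 0.89), ([342, 257, 58, 40], 0.66)]
rest [([397, 200, 35, 35], 0.84)]
block [([284, 318, 30, 36], 0.97)]
tape [([334, 208, 20, 17], 0.7)]
glue [([390, 264, 20, 58], 0.74)]
brush [([340, 364, 57, 66], 0.76), ([374, 316, 44, 27], 0.42)]
mallet [([436, 238, 55, 54], 0.86)]
strip_a [([335, 189, 34, 14], 0.74), ([173, 348, 37, 51], 0.2)]
jar [([177, 347, 36, 49], 0.92)]
offcut [([375, 311, 41, 22], 0.75)]
top {'mtx': array([[536.7126,   0.    , 325.4093],
       [  0.    , 536.7126, 236.0949],
       [  0.    ,   0.    ,   1.    ]]), 'extrinsics': array([[ 0.015 , -0.9997, -0.0183, -0.0392],
       [ 0.992 ,  0.0126,  0.1257, -0.5058],
       [-0.1254, -0.02  ,  0.9919, -1.3048],
       [ 0.    ,  0.    ,  0
[... 221 characters left out ...]
, 29], 0.28)]
tape [([234, 278, 24, 23], 0.64)]
glue [([330, 158, 25, 29], 0.58)]
brush [([445, 156, 77, 15], 0.94), ([308, 225, 80, 29], 0.27)]
mallet [([237, 146, 103, 37], 0.8)]
strip_a [([193, 296, 5, 52], 0.79), ([522, 279, 39, 26], 0.26)]
jar [([522, 278, 39, 32], 0.89), ([189, 211, 36, 34], 0.57)]
offcut [([376, 156, 16, 47], 0.83)]
{'mtx': array([[364.5134,   0.    , 322.7739],
       [  0.    , 364.5134, 245.0822],
       [  0.    ,   0.    ,   1.    ]]), 'T_tool_cam': array([[-0.0004,  0.958 ,  0.2867,  0.0728],
       [ 1.    ,  0.0003,  0.0002,  0.    ],
       [ 0.0001,  0.2867, -0.958 , -0.1494],
       [ 0.    ,  0.    ,  0.    ,  1.    ]])} 1.1 [-179.9979    0.0016   25.2582]
```

View pics/top0.png

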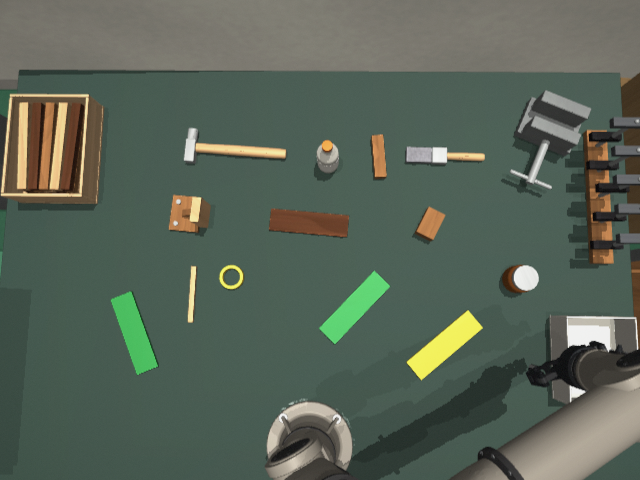

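View pics/scene0.png

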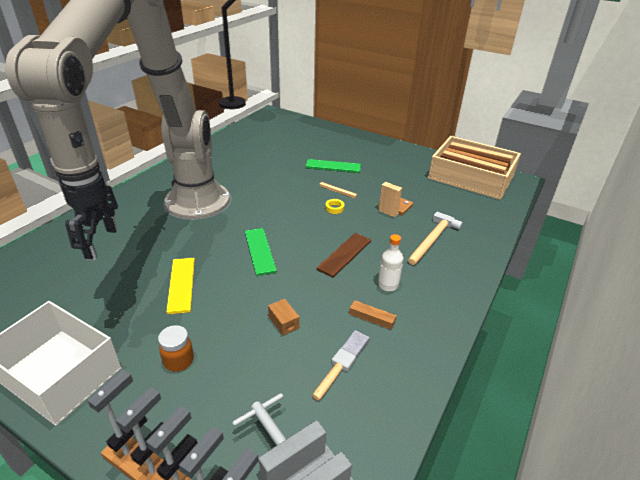

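The top view shows five slab-shaped things: dark brown (309,223), green (134,333), green (355,307), yellow (445,345) and the dark slats in the crate (45,147). The dark brown one at (309,223) is the blank. The block is at (430,223); its look-alike, the offcut, is at (378,156). The post is at (189,213), with its board on the right side and its foot to the left. I'll check these in one close crop and segment them for poses.

```bash
cat > h.py <<'E'
from station import robot, fingers, vision, workorder, recognise
import cv2,numpy as np
np.set_printoptions(precision=4,suppress=True)
def pix2w(c,uv,z,T=None):
    k=vision.calibration(c); K=k["mtx"]
    if T is None: T=np.linalg.inv(k["extrinsics"])   # cam->world
    uv=np.atleast_2d(uv).astype(float)
    d=np.c_[(uv[:,0]-K[0,2])/K[0,0],-(uv[:,1]-K[1,2])/K[1,1],-np.ones(len(uv))]@T[:3,:3].T
    o=T[:3,3]; return o+d*((z-o[2])/d[:,2])[:,None]
def w2pix(c,P):
    k=vision.calibration(c);K=k["mtx"];E=k["extrinsics"]
    p=np.atleast_2d(P)@E[:3,:3].T+E[:3,3]
    return np.c_[K[0,0]*p[:,0]/-p[:,2]+K[0,2],K[1,1]*-p[:,1]/-p[:,2]+K[1,2]]
E
python3 - <<'E'
from h import *
s=cv2.imread("pics/scene0.png");t=cv2.imread("pics/top0.png")
a=cv2.resize(s[295:340,260:320],(400,300),interpolation=cv2.INTER_CUBIC)
b=cv2.resize(t[185:245,150:230],(400,300),interpolation=cv2.INTER_CUBIC)
c=cv2.resize(t[200:245,400:460],(400,300),interpolation=cv2.INTER_CUBIC)
d=cv2.resize(s[170:230,370:450],(400,300),interpolation=cv2.INTER_CUBIC)
cv2.imwrite("pics/crop1.png",np.vstack([np.hstack([a,b]),np.hstack([c,d])]))
hsv=cv2.cvtColor(t,cv2.COLOR_BGR2HSV)
for n,(x0,y0,x1,y1),z in [("panel",(260,200,360,245),.01),("block",(405,200,455,248),.04)]:
    h=hsv[y0:y1,x0:x1]; m=((h[...,0]<25)&(h[...,1]>90)&(h[...,2]>(45 if n=="panel" else 100))).astype(np.uint8)
    c=max(cv2.findContours(m,0,1)[0],key=cv2.contourArea).reshape(-1,2)+[x0,y0]
    w=pix2w("top",c,z); r=cv2.minAreaRect((w[:,:2]*1000).astype(np.float32)); print(n,r,cv2.boxPoints(r))
E
```

```text
panel ((543.664306640625, 11.795013427734375), (199.1681671142578, 56.419349670410156), 85.48893737792969) [[507.7095 -85.2618]
 [563.9542 -89.6993]
 [579.6191 108.8519]
 [523.3745 113.2893]]
block ((541.734130859375, -292.04327392578125), (46.11909484863281, 69.81279754638672), 63.57427978515625) [[ 500.2127 -297.1588]
 [ 562.7309 -328.228 ]
 [ 583.2556 -286.9278]
 [ 520.7374 -255.8585]]
```

View pics/crop1.png

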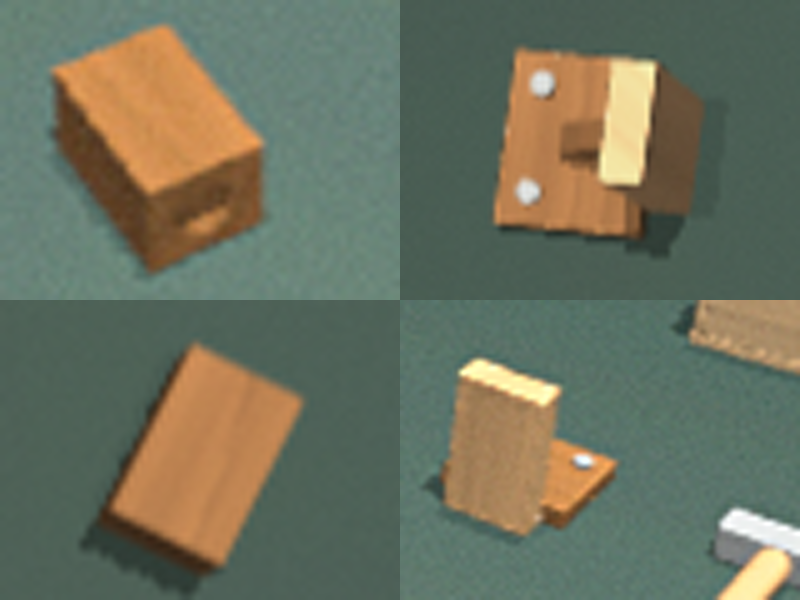

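The crop shows the hole in the block's end at scene pixel (291,327). The post board's top is at top-view pixels (192–202, 197–222), with its front face to the right, towards the slab. Next I'll compute the post and block poses and check reachability.

```bash
cat >> h.py <<'E'
from scipy.spatial.transform import Rotation as Ro
def rpy(z,y):
    z=np.array(z,float)/np.linalg.norm(z); y=np.array(y,float); y-=z*(y@z); y/=np.linalg.norm(y)
    return Ro.from_matrix(np.c_[np.cross(y,z),y,z]).as_euler("xyz",degrees=True)
E
python3 - <<'E'
from h import *
q=pix2w("top",[(192.4,196.6),(201.6,197.4),(198.6,222.2),(189.8,221.6)],.1); print("post top",q)
print(np.linalg.norm(q[1]-q[2]),np.linalg.norm(q[0]-q[1]))
print("post scene check",w2pix("scene",q).tolist())  # crop d: 5x from (370,170)
print("block ends scene",w2pix("scene",[(.573,-.3076,.02),(.5105,-.2765,.02)]).tolist())
print("tape,strip,mallet",pix2w("top",[(231,278),(193,267),(192,322),(191,130),(285,154),(190,163),(328,148)],.02))
print("panel scene chk",w2pix("scene",[(.5077,-.0853,.01),(.564,-.0897,.01),(.5796,.1089,.01),(.5234,.1133,.01)]).tolist())
print(robot.tip_reach)
ph=[.0787,.997,0]; pw=np.array([.997,-.0787,0])
f=(q[1]+q[2])/2; n=np.array([*(np.cross(q[1]-q[2],[0,0,1])[:2]),0]); n/=np.linalg.norm(n); print("edge",f,"dir n",n)
h=np.array([.895,-.445,0]); hw=np.array([.445,.895,0])
for s in (1,-1):
    print("pick",robot.inverse_kinematics([.5437,.0118,.02],rpy([0,0,-1],s*pw)))
    m=n if n[1]>0 else -n; w=np.cross(m,[0,0,1])
    print("lean",robot.inverse_kinematics([f[0],f[1]-.03,.085],rpy(m-[0,0,1],s*w)))
    print("blk",robot.inverse_kinematics([.5417,-.292,.022],rpy([0,0,-1],s*hw)))
    print("hold",robot.inverse_kinematics([.5,-.272,.35],rpy(h,s*hw)))
E
```

```text
post top [[0.5889 0.2864 0.1   ]
 [0.5872 0.2642 0.1   ]
 [0.5271 0.2687 0.1   ]
 [0.5283 0.2899 0.1   ]]
0.06025784346997521 0.022278835468160032
post scene check [[400.7110166749528, 187.0585773324079], [397.3375969629656, 190.0746837696071], [380.12754892642954, 183.87272588701433], [383.3135344497132, 181.07687234345568]]
block ends scene [[290.1999279125061, 325.2075915198572], [275.9362620898362, 306.80578536064655]]
tape,strip,mallet [[ 0.3994  0.2021  0.02  ]
 [ 0.4255  0.2986  0.02  ]
 [ 0.2895  0.2948  0.02  ]
 [ 0.7801  0.3202  0.02  ]
 [ 0.7187  0.0749  0.02  ]
 [ 0.6925  0.3187  0.02  ]
 [ 0.7356 -0.0351  0.02  ]]
panel scene chk [[315.41422175790257, 266.25964568596964], [332.5037993369607, 274.5637479202012], [370.2077913458059, 238.5454074279321], [354.03936645585395, 231.65148840042542]]
0.017
edge [0.5572 0.2665 0.1   ] dir n [-0.075  -0.9972  0.    ]
pick [ 22.2234  33.323  -34.6622 101.1029  23.088   52.8208 -26.754 ]
lean [ 27.8577  37.6617 -37.0701 103.5034 -33.9293  44.5541  18.2076]
blk [ 44.1842  38.2216 -26.277   89.1498  19.0381  57.1084  75.933 ]
hold None
pick [ 38.3238  45.0161 -61.87   100.5436  44.5357  62.7935 136.6896]
lean [   7.7394   32.3317   -9.0507  104.3041  -52.7015   53.9543 -147.8228]
blk [ 27.4002  35.3874  -0.9735  89.9082   0.6907  54.7103 -90.2294]
hold None<sys>:0: UserWarning: Gimbal lock detected. Setting third angle to zero since it is not possible to uniquely determine all angles.
```

```bash
python3 -W ignore - <<'E'
from h import *
for z in (.2,.28,.36,.45):
  for r in (.4,.5,.6,.7):
    for a in (-27,):
      for da in (-40,0,40):
       for s in (1,-1):
        h=[np.cos(np.radians(a+da)),np.sin(np.radians(a+da)),0]; w=np.cross(h,[0,0,1])*s
        j=robot.inverse_kinematics([r*np.cos(np.radians(a)),r*np.sin(np.radians(a)),z],rpy(h,w))
        if j is not None: print(z,r,da,s,np.round(j))
E
```

```text
0.2 0.4 -40 1 [-13.  44. -31. 145.  74. 109.  80.]
0.2 0.4 -40 -1 [ -12.   45.  -33.  145.   74.  111. -100.]
0.2 0.4 40 1 [ 86.  39.   1. 146. -79.  90.  95.]
0.2 0.4 40 -1 [ 60.  45.  32. 146. -80. 111. -80.]
0.2 0.5 -40 1 [-25.  39.   1. 138.  89.  90.  93.]
0.2 0.5 -40 -1 [-25.  39.   1. 138.  89.  90. -87.]
0.2 0.5 40 1 [123.  64. -62. 136. -79.  38.  82.]
0.2 0.5 40 -1 [123.  64. -62. 136. -79.  38. -98.]
0.2 0.6 -40 1 [-31.  43.  22. 128.  96.  74.  99.]
0.2 0.6 -40 -1 [ 17.  47. -35. 126. 110. 111. -71.]
0.2 0.6 40 1 [114.  74. -70. 126. -80.  25.  79.]
0.2 0.6 40 -1 [  27.   51.   43.  129.  243.  116. -112.]
0.2 0.7 -40 1 [-38.  54.  43. 116.  94.  54. 103.]
0.2 0.7 -40 -1 [ 12.  47. -22. 114. 114.  97. -65.]
0.2 0.7 0 1 [-27.  67.  64. 139. 171.  82.  34.]
0.2 0.7 0 -1 [ 31.  39.  -8. 137. 178.  86. -85.]
0.2 0.7 40 1 [ 22.  54.  43. 116. 233. 109.  57.]
0.2 0.7 40 -1 [  22.   54.   43.  116.  233.  109. -123.]
0.28 0.4 -40 1 [ -5.  28. -41. 145.  74. 111.  97.]
0.28 0.4 -40 -1 [-14.  25. -31. 145.  74. 106. -81.]
0.28 0.4 40 1 [ 86.  22.   2. 146. -80.  93.  78.]
0.28 0.4
[... 2002 characters left out ...]
 89.  91. 139.]
0.45 0.5 -40 -1 [ 46.   7. -72. 128.  93.  96. -41.]
0.45 0.6 -40 1 [-68.  16.  65. 122.  92.  67. 138.]
0.45 0.6 -40 -1 [ 34.  16. -53. 119. 103.  94. -38.]
0.45 0.6 0 1 [-14. -16.  31. 142. 163.  41. 111.]
0.45 0.6 0 -1 [ -0. -14.  20. 141. 167.  40. -76.]
0.45 0.6 40 1 [  6.  16.  65. 122. 255.  93.  38.]
0.45 0.6 40 -1 [   6.   16.   65.  122.  255.   93. -142.]
0.45 0.7 -40 1 [-53.  30.  65. 111.  88.  50. 139.]
0.45 0.7 -40 -1 [ 23.  22. -35. 108. 108.  86. -35.]
0.45 0.7 0 1 [ 85.   6. -62. 128. 173.  41. 101.]
0.45 0.7 0 -1 [ 85.   6. -62. 128. 173.  41. -79.]
0.45 0.7 40 1 [  7.  30.  65. 111. 243.  97.  31.]
0.45 0.7 40 -1 [   7.   30.   65.  111.  243.   97. -149.]
```

```bash
cat > pick.py <<'E'
from h import *
o=rpy([0,0,-1],[.997,-.0787,0])
fingers.gripper_to(.8,40)
robot.move_to([.5437,.0118,.10],o)
robot.line_to([.5437,.0118,.045],velocity=.15)
print("touch",robot.line_to([.5437,.0118,.006],velocity=.03,f_stop=4),robot.current_tool_pos())
z=robot.current_tool_pos()[2]+.0045
robot.line_to([.5437,.0118,z],velocity=.05)
fingers.gripper_to(0,50)
print("gap",robot.current_finger_gap(),robot.current_gripper_force(),robot.current_tool_pos())
robot.line_to([.5437,.0118,.2],velocity=.15)
print("gap",robot.current_finger_gap(),robot.current_contact_force(),robot.current_time_s(),"zt",z)
im=vision.grab_frame("scene"); cv2.imwrite("pics/s1.png",im[80:320,200:520,::-1])
E
python3 -W ignore pick.py
```

```text
touch False [0.5439 0.0118 0.0062]
gap 0.002595061262717248 0.0 [0.5437 0.0118 0.0107]
gap -0.0014029461382266259 [-0.9521 -0.3367  0.5294] 7.8667 zt 0.010717406720673391
```

View pics/s1.png

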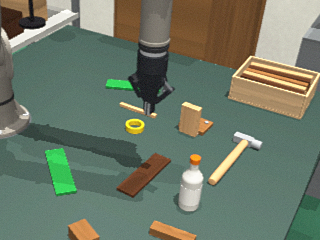

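The closed fingers hold nothing, and the slab still lies at scene pixel (345,253). I'll check whether the tool is really where it reports.

```bash
python3 -W ignore - <<'E'
from h import *
print(w2pix("scene",[robot.current_tool_pos()-np.array([0,0,.017])]),w2pix("top",[robot.current_tool_pos()-np.array([0,0,.017])]))
print(robot.current_tool_pos(),robot.current_eef_rot(),robot.current_joint_positions())
s=vision.grab_frame("scene")[...,::-1];t=vision.grab_frame("top")[...,::-1];w=vision.grab_frame("wrist")[...,::-1]
cv2.imwrite("pics/c2.png",np.hstack([cv2.resize(s[120:280,290:410],(300,400)),cv2.resize(t[150:310,230:350],(300,400)),cv2.resize(w,(200,400))[:, :]]))
E
```

```text
[[347.3164 201.0577]] [[304.7174 210.9675]]
[0.543  0.0116 0.1989] [-179.8709    0.0107   85.4899] [ 25.6427  22.362  -38.9128  88.8589  14.369   74.0106 -19.6787]
```

View pics/c2.png

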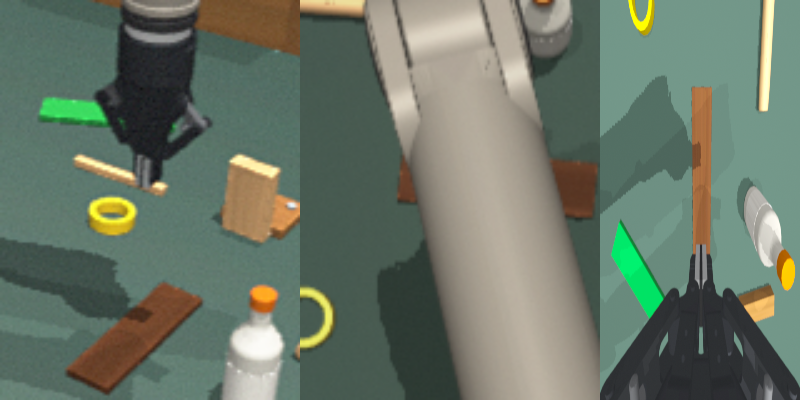

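The fingertips show about 6 px (~17 mm) higher than the reported TCP implies. That fits the missing touch and the fingers closing just above the slab. I'll retry the grasp by touch, going lower.

```bash
cat > pick2.py <<'E'
from h import *
X=[.5437,.0118]
robot.line_to(X+[.04],velocity=.25)
fingers.gripper_to(.8,50)
print("touch",robot.line_to(X+[-.02],velocity=.03,f_stop=4),robot.current_tool_pos(),robot.current_contact_force())
z=robot.current_tool_pos()[2]+.004
robot.line_to(X+[z],velocity=.05)
fingers.gripper_to(0,50)
print("gap",robot.current_finger_gap(),robot.current_gripper_force(),robot.current_tool_pos())
if robot.current_finger_gap()>.3:
    robot.line_to(X+[.2],velocity=.2)
    print("gap",robot.current_finger_gap(),robot.current_contact_force())
print(robot.current_time_s(),"zt",z)
E
python3 -W ignore pick2.py
```

```text
touch True [ 0.5437  0.0117 -0.0142] [-1.1785  0.561   5.1077]
gap 0.6328548258874649 53.89748275279999 [ 0.5442  0.0119 -0.0098]
gap 0.6341243357404754 [ 0.3616 -0.2368 -1.2492]
12.8417 zt -0.010172706482011577
```

```bash
cat > lean.py <<'E'
from h import *
m=np.array([.075,.9972,0]);f=np.array([.5572,.2665,0]);th=np.radians(47);Z=np.array([0,0,1.])
u=m*np.cos(th)+Z*np.sin(th); nd=m*np.sin(th)-Z*np.cos(th); w=np.cross(m,Z)
zt=-.0100
foot=f-m*(.1/np.tan(th)+.002)
tcp=foot+.1*u-zt*nd
o=rpy(nd,w)
E
python3 -W ignore - <<'E'
from lean import *
print(tcp,o,foot)
print(robot.current_tool_pos(),robot.inverse_kinematics(tcp+.08*Z,o),robot.current_joint_positions())
robot.move_to(tcp+.08*Z,o)
robot.line_to(tcp+.03*Z,velocity=.15)
print(robot.current_tool_pos(),robot.current_eef_rot(),robot.current_finger_gap(),robot.current_contact_force(),robot.current_time_s())
h=.028*w
c=[foot+h+.03*Z,foot-h+.03*Z,foot+h+.2*u+.03*Z,foot-h+.2*u+.03*Z]
im=vision.grab_frame("scene")[...,::-1].copy();t=vision.grab_frame("top")[...,::-1].copy()
out=[]
for n,i,(x,y) in (("scene",im,(310,120)),("top",t,(170,150))):
    b=cv2.resize(i[y:y+130,x:x+130],(400,400),interpolation=cv2.INTER_CUBIC)
    p=w2pix(n,c); print(n,p.tolist())
    for q in p: cv2.circle(b,tuple(int(v) for v in (q-[x,y])*400/130),4,(255,0,255),1)
    out.append(b)
cv2.imwrite("pics/c3.png",np.hstack(out))
E
```

```text
[0.5557 0.2468 0.0663] [-180.      -47.0005   85.6988] [0.5501 0.1715 0.    ]
[0.5426 0.0115 0.1985] [ 38.2281  38.6311 -53.3038 101.5631 -22.7226  45.8008   5.1017] [ 25.6262  22.5015 -38.9557  88.7632  14.4348  74.202  -19.7404]
[0.556  0.2471 0.0969] [179.9751 -47.0134  85.7231] 0.6353414160353806 [-0.3407  0.0852 -0.1171] 14.225
scene [[379.1033453830305, 222.8592369235503], [363.18991936824966, 216.448158223556], [406.22503558576534, 162.59165071437394], [389.8580475618503, 157.22117688996718]]
top [[245.79096720386386, 206.9100605369159], [243.37004509061725, 228.85981452203083], [175.0674577972588, 190.09028920657428], [171.95575316967611, 214.51751823924675]]
```

View pics/c3.png

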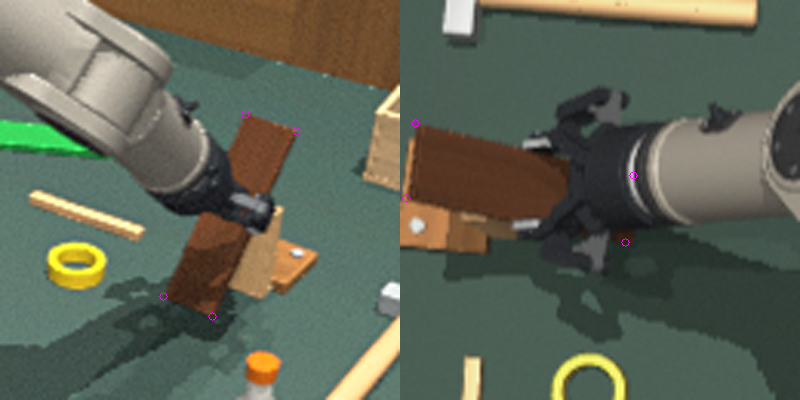

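The overlaid predicted corners match the slab in both views: scene circles at about (168–215, 296–316) at the foot and (246–295, 115–131) at the top. So the offset lies along the tool axis. Now I'll lower it, release and back off.

```bash
python3 -W ignore - <<'E'
from lean import *
print(robot.line_to(tcp+.006*Z,velocity=.1,f_stop=5))
print(robot.line_to(tcp-.006*Z,velocity=.02,f_stop=3),robot.current_tool_pos()-tcp,robot.current_contact_force())
g=robot.current_finger_gap()
p=np.array(robot.current_tool_pos())
fingers.gripper_to(.72,20); robot.pause(.3)
fingers.gripper_to(1.0)
robot.line_to(p-.08*nd,velocity=.12)
print(robot.current_time_s())
im=vision.grab_frame("scene")[...,::-1].copy();t=vision.grab_frame("top")[...,::-1].copy()
f2=f-m*(.1/np.tan(th)); h=.028*w
c=[f2+h,f2-h,f2+h+.2*u,f2-h+.2*u]
out=[]
for n,i,(x,y) in (("scene",im,(310,120)),("top",t,(170,150))):
    b=cv2.resize(i[y:y+130,x:x+130],(400,400),interpolation=cv2.INTER_CUBIC)
    q=w2pix(n,c); print(n,q.tolist())
    for a in q: cv2.circle(b,tuple(int(v) for v in (a-[x,y])*400/130),4,(255,0,255),1)
    out.append(b)
cv2.imwrite("pics/c4.png",np.hstack(out))
E
```

```text
False
True [ 0.0005  0.0007 -0.0006] [ 1.1284 -0.2502  2.4196]
16.875
scene [[378.43166712320584, 230.51760106212984], [362.739156200002, 224.06096752613587], [405.1909221675684, 171.05053764202617], [389.05679118460193, 165.6072797199795]]
top [[246.94913401148847, 208.93842607453487], [244.58658528758383, 230.42203841757356], [178.05839058949874, 192.7540196843771], [175.03873550067064, 216.60540762927985]]
```

View pics/c4.png

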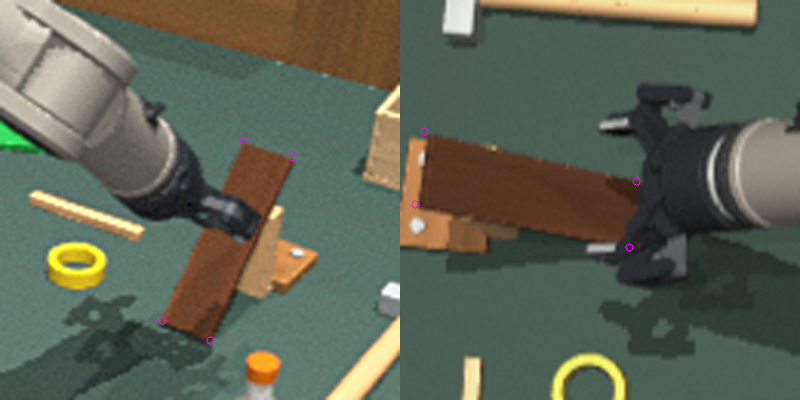

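The blank now leans on the post at the predicted corners, with the foot on the bench at scene crop (162–210, 320–340), and the gripper is clear. Next is the block.

```bash
cat > blk.py <<'E'
from lean import *
p=np.array(robot.current_tool_pos()); robot.line_to(p-.06*nd+.1*Z,velocity=.25)
hw=np.array([.445,.895,0]); B=[.5417,-.292]
j0=np.array(robot.current_joint_positions())
s=min((1,-1),key=lambda s:np.abs(robot.inverse_kinematics(B+[.15],rpy([0,0,-1],s*hw))-j0).max()); print("s",s)
robot.move_to(B+[.15],rpy([0,0,-1],s*hw))
robot.line_to(B+[.03],velocity=.2)
print(robot.line_to(B+[-.006],velocity=.06,f_stop=5),robot.current_tool_pos())
fingers.gripper_to(0,60)
print("gap",robot.current_finger_gap(),robot.current_gripper_force())
robot.line_to(B+[.3],velocity=.2)
print("gap",robot.current_finger_gap(),robot.current_contact_force(),robot.current_joint_positions(),robot.current_time_s())
for z in (.32,.36):
  for r in (.5,.6,.7):
    for az in (-97,-82,-67,-47,-27,0,13):
      d=np.array([np.cos(np.radians(az)),np.sin(np.radians(az)),0]); 
      j=robot.inverse_kinematics([r*np.cos(np.radians(-27)),r*np.sin(np.radians(-27)),z],rpy(d,s*np.array([-d[1],d[0],0])))
      if j is not None: print(z,r,az,np.round(j),np.abs(j-robot.current_joint_positions()).max())
E
python3 -W ignore blk.py
```

```text
s 1
False [ 0.5419 -0.2919 -0.006 ]
gap 0.5283887584157183 62.495878636837006
gap 0.5332810998540737 [-0.1672 -0.3505 -1.6607] [ 58.161   34.5616 -58.3049  65.0294  28.9356  94.5606  71.0491] 22.9417
0.32 0.5 -97 [-56.  44.  54. 111.  53.  78. -41.] 114.60126394732636
0.32 0.5 -82 [-64.  36.  54. 125.  67.  71. -52.] 123.48858354150629
0.32 0.5 -67 [ 20.  27. -51. 136.  95. 111. -64.] 134.7768801089668
0.32 0.5 13 [  27.   27.   54.  139.  262.  109. -116.] 232.67336015726818
0.32 0.6 -97 [-40.  46.  43.  98.  59.  80. -39.] 110.08071302349879
0.32 0.6 -82 [ 20.  40. -44. 111. 100. 116. -52.] 122.74481554594897
0.32 0.6 -67 [ 35.  40. -61. 125. 114. 115. -51.] 121.90808586601875
0.32 0.6 -47 [ 50.  28. -61. 141. 131.  94. -56.] 127.27050820403952
0.32 0.6 0 [   4.   32.   65.  139.  234.  102. -126.] 205.06821400916647
0.32 0.6 13 [  12.   41.   65.  128.  243.  116. -130.] 214.3298264023951
0.32 0.7 -97 [-31.  53.  43.  83.  58.  78. -31.] 102.53196500189188
0.32 0.7 -82 [ 20.  44. -38.  98. 107. 109. -43.] 114.07010585444166
0.32 0.7 -67 [ 32.  41. -49. 113. 120. 104. -45.] 116.312
[... 865 characters left out ...]
.6 -47 [ 54.  18. -64. 139. 127.  84. -55.] 125.8289467373022
0.36 0.6 0 [   1.   21.   65.  138.  239.   91. -127.] 209.7473612149436
0.36 0.6 13 [  11.   32.   65.  127.  247.  109. -133.] 218.22983494732617
0.36 0.7 -97 [-31.  50.  43.  82.  59.  79. -28.] 101.3536443406243
0.36 0.7 -82 [ 21.  41. -41.  97. 107. 109. -39.] 109.59335583464727
0.36 0.7 -67 [ 35.  37. -53. 112. 119. 102. -40.] 111.51702887286012
0.36 0.7 -47 [ 55.  30. -62. 127. 136.  83. -46.] 116.9549698570383
0.36 0.7 -27 [ 52.  15. -30. 134. 174.  58. -79.] 150.35998780876517
0.36 0.7 0 [   6.   28.   54.  126.  231.   85. -132.] 203.1661783915293
0.36 0.7 13 [  15.   36.   54.  115.  240.  100. -138.] 211.17279784372948
```

```bash
python3 -W ignore - <<'E'
from lean import *
az=np.radians(-67);d=np.array([np.cos(az),np.sin(az),0]);P=np.array([.7*np.cos(np.radians(27)),-.7*np.sin(np.radians(27)),.36])
robot.line_to([.5417,-.292,.36],velocity=.2)
robot.move_to(P,rpy(d,[-d[1],d[0],0]))
robot.pause(.5)
R=Ro.from_euler("xyz",robot.current_eef_rot(),degrees=True).as_matrix()
print(robot.current_tool_pos(),R[:,0],robot.current_finger_gap(),robot.current_gripper_force(),robot.current_dq(),robot.current_time_s())
s=vision.grab_frame("scene")[...,::-1];t=vision.grab_frame("top")[...,::-1]
x,y=w2pix("scene",[robot.current_tool_pos()])[0].astype(int);a=np.clip(x-40,0,560),np.clip(y-40,0,400)
cv2.imwrite("pics/c5.png",np.hstack([cv2.resize(s[a[1]:a[1]+80,a[0]:a[0]+80],(360,360),interpolation=cv2.INTER_CUBIC),cv2.resize(t[:360],(440,360))]))
cv2.imwrite("pics/s5.png",s)
E
```

```text
[ 0.6237 -0.3179  0.3601] [ 0.0001  0.     -1.    ] 0.5282780606023263 62.259986847639084 [-0.0968  0.07   -0.0874  0.1411  0.0491 -0.0052  0.0279] 25.625
```

View pics/c5.png

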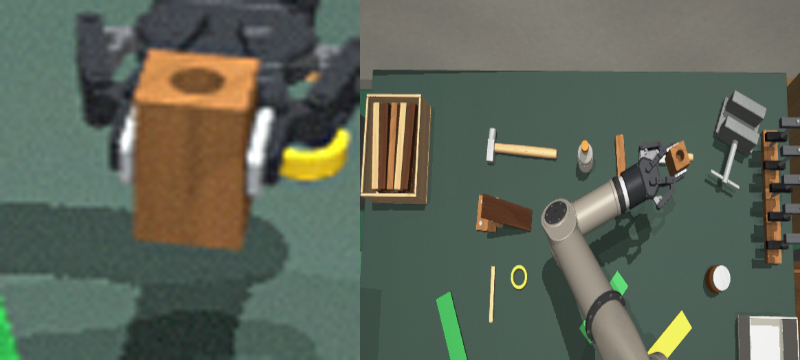

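View pics/s5.png

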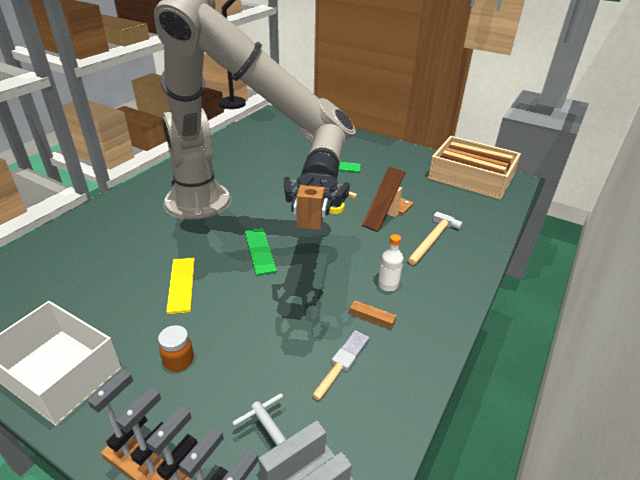

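The hole faces up (crop pixel (197,80), scene (312,190)). The block hangs free at about 0.36 m, the blank still leans at (385,198), and the bystanders haven't moved.

```bash
python3 -c "
from station import *
from station import workorder
print(workorder.close_job())"
```

```text
the job is handed in; nothing more can be done
None
```

The blank was set leaning on the post at about 45–47° and released, the block is held still with its hole straight up at about 0.39 m, and the job is handed in (25.6 s on the robot clock at the last reading); the first grasp at the blank closed just above it, so I retried by touch.

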